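# Line up the make-up bottles by height

### The arm

A 6-joint arm with a two-finger parallel gripper is mounted at the origin on the work surface. World frame = base frame: x ahead of the robot, y to its left, z up, the work surface at z = 0. Lengths are in m, angles in degrees, forces in N, time in s.
With the tool pointing down it reaches from about 0.375 to 0.9 m from the base axis. Payload 3.1 kg.
Tool frame: the origin (TCP) lies on the centre line of the jaws, within the pads' length; the fingertips stand 25 mm ahead of it and the grasp point (between the pads) lies 6 mm ahead of it; z points along the fingers, y is the line along which they close (so a half turn about z gives the same grasp; the last joint's range is limited). The gripper opens to 87 mm and grips with 3 to 60 N. Pads are 19 mm wide; open, the fingers measure 117 mm over their backs; the gripper's body (75 mm by 190 mm) begins 51 mm behind the grasp point.
Start: joints at [-74.169, 30.224, 82.088, -0, 67.689, -10.227], TCP at [0.275, -0.561, 0.248] pointing down, gripper open.
Joint ranges: [-176.69, 176.69], [-43.24, 126.21], [12.49, 139.97], [-82, 262], [0, 151.66], [-163.58, 163.58]. Speed limits (degrees/s): [159.86, 159.86, 180, 180, 180, 180].

### API

Orientations are given as a 3x3 rotation matrix whose columns are the frame's x, y, z axes.
In Python, from rig import bot, cams, models gives the robot as it stands. The module is installed in compiled form; this text tells all that it offers.
- The arm moves only by the shell command python3 -m handwheel 'ROWS' [OPENING]. ROWS is JSON, a list of rows, each a list of 6 numbers: the shift along the world's x, y, z each as a share of 1 m, from -1 to 1, then the turn, a rotation vector about the world's x, y, z each as a share of 2 rad, from -1 to 1. In form: [[dx, dy, dz, wx, wy, wz], ...]. A call has exactly 8 rows; each row is the pose to reach, as a shift and turn from the pose commanded when the call began; what a row does not reach only later rows make up. A row lasts 1/12 s, in which the tool goes at most 41.7 mm and 7.16 degrees, less where a joint would pass 70% of its speed; a pose out of reach is approached as far as the arm can. A call with a number of a shift or a turn outside -1 to 1 is refused whole. A call with a gripper value outside its range is refused whole. OPENING is the opening, from -1 (shut) to 1 (fully open), so that 0 is half open, set as the call begins (- or left out, the last holds). The fingers move at their own pace and stop on an object; the grip force is fixed at half the most. Time passes only in rows, so rows that repeat a pose let the fingers close, or fill a call up. It gives the time, the measured TCP pose, the force, the opening and the grip force at its end, in the units of the state.
- bot.read_state(): the state, without advancing time (a new reading comes with each control period).
- cams.capture(name): name is "scene" or "top" or "wrist"; returns (picture, depth): 400x640x3 uint8, blue, green, red; 400x640 float32, m along the optical axis (not along the pixel's ray), 0 where there is no reading.
- cams.calibration(name): a dict with "mtx" (3x3 intrinsics, pixels), "dist_coeffs" ([k1, k2, p1, p2, k3] as OpenCV has them; the pictures are not rectified), "R" (3x3) and "t" (3): a world point X has camera coordinates R X + t; the wrist camera has in their place "tool_from_camera" (4x4, takes a point from camera to tool coordinates, whose origin is the TCP and whose axes are the flange's). Camera axes: x right, y down, z forward; pixel columns grow to the right and rows downward; lengths in m; the calibration is good to about 2 mm. A picture is of the moment at which its call begins: read the wrist's pose just before it. calibration takes no time and is no camera call.
- bot.hand_in(): hands the job in; it is judged then, once.
Trained networks look in the newest picture that a camera, given by its name, has taken for a name from the list of things; names that differ only in an ending like _2 or _b are one class to them, and where a whole thing is asked for, a point or a joint stands for the part that bears it (a point fixed in the world has none). Each returns a list of dicts, best first, with "conf" (0 to 1); they miss things now and then, are a little off and sometimes report something else, mostly with a low value. They report only what shows in the picture. A call takes as long as a camera call. They do not tell look-alikes from the thing itself.
- models.spot_in(query, camera): "position" ([column, row] in pixels, amid what is visible of it).
- models.tip_of(query, camera): "position" ([column, row] in pixels: a listed point, or the origin of a listed thing).
The state is a dict: "time_s": time; "joint_positions": joint angles; "qvel": joint speeds; "tau": joint torques, N m; "position": TCP position; "tcp_rot": TCP orientation; "force": force on the tool from outside, world axes, zero at the start; "moment": the same for the moment, N m; "opening": opening from 0.0 (shut) to 1.0 (fully open); "grasp_force": force on a finger pad.
Only numpy, scipy, OpenCV 4.12 (cv2) and the standard library are available. Lean on these libraries where they do the work, as an engineer would, in place of code of your own. Each camera call takes 0.05 s, during which the arm holds its last target. There are 200 camera calls.

### The job

Set the make-up station in order: stand the four make-up bottles upright on the cork pads of the display board, one in the middle of each pad, lined up by height with the shortest on the pad nearest the brush pot and the tallest on the pad nearest the cotton jar. Leave the brush pot and the cotton jar standing where they are.

Things in the scene. Friction and masses are not known exactly. Their poses are not given: they have to be found in the camera images.
- bottle_mini_center (a point): make-up bottle, shortest of four alike ones: plain upright cylinder 44 mm tall, 30 mm in diameter, skin-coloured below, black cap (about the top third, rigid, 1 mm narrower all round). The point is its centre, 22 mm above its underside; z is up along its axis. Loose and rigid, 20 to 180 g, stands upright on the table at the start, at least 50 mm clear of the others.
- bottle_small_center (a point): make-up bottle, second shortest of four alike ones: plain upright cylinder 58 mm tall, 36 mm in diameter, skin-coloured below, black cap (about the top third, rigid, 1 mm narrower all round). The point is its centre, 29 mm above its underside; z is up along its axis. Loose and rigid, 20 to 180 g, stands upright on the table at the start, at least 50 mm clear of the others.
- bottle_medium_center (a point): make-up bottle, second tallest of four alike ones: plain upright cylinder 72 mm tall, 42 mm in diameter, skin-coloured below, black cap (about the top third, rigid, 1 mm narrower all round). The point is its centre, 36 mm above its underside; z is up along its axis. Loose and rigid, 20 to 180 g, stands upright on the table at the start, at least 50 mm clear of the others.
- bottle_large_center (a point): make-up bottle, tallest of four alike ones: plain upright cylinder 86 mm tall, 48 mm in diameter, skin-coloured below, black cap (about the top third, rigid, 1 mm narrower all round). The point is its centre, 43 mm above its underside; z is up along its axis. Loose and rigid, 20 to 180 g, stands upright on the table at the start, at least 50 mm clear of the others.
- pad_a: round flat cork pad, 60 mm in diameter, 3 mm thick, fixed on the dark wooden display board, number 1 of the row of four counted from the board's left end (seen from the robot; spacing about 80 mm). Origin: centre of its underside, so a bottle stands 3 mm above the origin. The board is 110 x 530 mm, 8 mm thick, lies on the table; its long side and the row run along the pad's y axis.
- pad_b: round flat cork pad, 60 mm in diameter, 3 mm thick, fixed on the dark wooden display board, number 2 of the row of four counted from the board's left end (seen from the robot; spacing about 80 mm). Origin: centre of its underside, so a bottle stands 3 mm above the origin. The board is 110 x 530 mm, 8 mm thick, lies on the table; its long side and the row run along the pad's y axis.
- pad_c: round flat cork pad, 60 mm in diameter, 3 mm thick, fixed on the dark wooden display board, number 3 of the row of four counted from the board's left end (seen from the robot; spacing about 80 mm). Origin: centre of its underside, so a bottle stands 3 mm above the origin. The board is 110 x 530 mm, 8 mm thick, lies on the table; its long side and the row run along the pad's y axis.
- pad_d: round flat cork pad, 60 mm in diameter, 3 mm thick, fixed on the dark wooden display board, number 4 of the row of four counted from the board's left end (seen from the robot; spacing about 80 mm). Origin: centre of its underside, so a bottle stands 3 mm above the origin. The board is 110 x 530 mm, 8 mm thick, lies on the table; its long side and the row run along the pad's y axis.
- brush_pot: black round pot full of make-up brushes, 68 mm in diameter, pot 90 mm and brushes to 166 mm high; stands loose on one end of the board, about 98 mm from the last pad there (left or right end, it varies). Origin: centre of its underside.
- cotton_jar: clear jar with cotton pads and a wide white lid, 72 mm in diameter, 54 mm high; stands loose on the other end of the board. Origin: centre of its underside.
Mind the look-alikes: they are no part of the job. What is shaped like the part that bears bottle_large_center but blue or orange is not meant.

How it is judged (in metres and radians):
At the end, for the whole second after the job is handed in: Counted from the brush pot's end, the four pads carry the bottles in order of height, shortest first, tallest next to the cotton jar; each bottle stands upright (within 0.08 rad) on its pad, its axis within 13 mm of the pad's centre and its height within 4 mm of standing on the pad, at rest (((horizontal distance between brush_pot and pad_a below 0.2 m and horizontal distance between bottle_mini_center and pad_a below 0.013 m and horizontal distance between bottle_small_center and pad_b below 0.013 m and horizontal distance between bottle_medium_center and pad_c below 0.013 m and horizontal distance between bottle_large_center and pad_d below 0.013 m) or (horizontal distance between brush_pot and pad_a above 0.2 m and horizontal distance between bottle_mini_center and pad_d below 0.013 m and horizontal distance between bottle_small_center and pad_c below 0.013 m and horizontal distance between bottle_medium_center and pad_b below 0.013 m and horizontal distance between bottle_large_center and pad_a below 0.013 m)) and height (world z) of bottle_mini_center between 0.029 and 0.037 m and angle between each of bottle_mini_center, bottle_small_center, bottle_medium_center, bottle_large_center's own z axis and vertical below 0.08 rad and linear speed of each of bottle_mini, bottle_small, bottle_medium, bottle_large below 0.02 m/s and angular speed of each of bottle_mini, bottle_small, bottle_medium, bottle_large below 0.3 rad/s and height (world z) of bottle_small_center between 0.036 and 0.044 m and height (world z) of bottle_medium_center between 0.043 and 0.051 m and height (world z) of bottle_large_center between 0.05 and 0.058 m); the robot touches nothing.
It fails at once if the brush pot is shifted by more than 20 mm or tipped (distance of brush_pot from where it was at the start of the episode above 0.02 m or angle between brush_pot's own z axis and vertical above 0.35 rad).
It fails at once if the cotton jar is shifted by more than 20 mm or tipped (distance of cotton_jar from where it was at the start of the episode above 0.02 m or angle between cotton_jar's own z axis and vertical above 0.35 rad).
It also fails if it takes over 102 s, if anything falls off the work surface, if the arm or the gripper's body presses on something with over 40 N, if the wrist force passes 120 N, or if a joint passes its speed limit or range.

## Working session

There is one attempt and no reset: what is moved stays moved. The work goes in short steps, Python scripts to look and compute and a shell command to move; the robot and the scene stay as the last step left them, time stands still between calls to the robot, and variables do not carry over. Pictures are saved under pics/ and viewed, at most 14 in all, crops included, and the job is handed in when it is done.

```bash
mkdir -p pics; cat > h.py <<'E'
from rig import bot,cams,models
import numpy as np,cv2
def ray(cam,px):
    c=cams.calibration(cam);K=np.array(c["mtx"]);d=np.array(c["dist_coeffs"])
    u=cv2.undistortPoints(np.array([[px]],float),K,d)[0,0]
    v=np.array([u[0],u[1],1.])
    if "R" in c:
        R=np.array(c["R"]);t=np.array(c["t"]);return -R.T@t,R.T@v
    s=bot.read_state();T=np.array(c["tool_from_camera"]);R=np.array(s["tcp_rot"])
    return np.array(s["position"])+R@T[:3,3],R@T[:3,:3]@v
def atz(cam,px,z):
    o,v=ray(cam,px);return o+v*(z-o[2])/v[2]
def dep(cam,px,D):
    o,v=ray(cam,px);p=np.array(px,int);w=D[p[1]-2:p[1]+3,p[0]-2:p[0]+3];w=w[w>0]
    return o+v*np.median(w) if len(w) else None
E
python3 - <<'E'
from h import *
np.set_printoptions(precision=4,suppress=True)
for cam in("top","scene"):
    im,D=cams.capture(cam);cv2.imwrite(f"pics/{cam}1.png",im);np.save(cam+"D.npy",D)
    for q in("bottle_mini_center","bottle_small_center","bottle_medium_center","bottle_large_center","pad_a","brush_pot","cotton_jar"):
        for r in models.spot_in(q,cam)[:5]:
            print(cam,q,round(r["conf"],2),np.round(r["position"],1),dep(cam,r["position"],D))
print(bot.read_state()["time_s"])
E
```

```text
top bottle_mini_center 0.72 [434.1 251.6] [ 0.4395 -0.218   0.0433]
top bottle_small_center 0.85 [209.3 246.5] [0.4389 0.1988 0.0573]
top bottle_small_center 0.55 [448.2 145. ] [ 0.6152 -0.2098  0.1667]
top bottle_large_center 0.71 [310.5 298.8] [0.3517 0.0119 0.0858]
top bottle_large_center 0.56 [276.9 254.1] [0.4285 0.073  0.0857]
top pad_a 0.92 [385.  153.6] [ 0.6298 -0.1287  0.0107]
top pad_a 0.88 [345.  156.5] [ 0.6218 -0.0499  0.0101]
top pad_a 0.86 [301. 164.] [0.6042 0.0358 0.0114]
top pad_a 0.73 [264.3 167.4] [0.5957 0.1071 0.0114]
top brush_pot 0.95 [446.6 143.2] [ 0.6435 -0.2382  0.0594]
top cotton_jar 0.71 [209.9 167.9] [0.5835 0.2034 0.062 ]
scene bottle_mini_center 0.87 [199.6 242. ] [ 0.4556 -0.2303  0.0396]
scene bottle_mini_center 0.28 [393.  183.1] [0.6116 0.1838 0.059 ]
scene bottle_small_center 0.84 [346.3 154.8] [0.4535 0.1899 0.0409]
scene bottle_medium_center 0.57 [266.6 205.5] [ 0.4777 -0.0733  0.0576]
scene bottle_large_center 0.97 [261.9 166.4] [ 0.3707 -0.008   0.0621]
scene bottle_large_center 0.81 [285.  147.3] [0.3512 0.0765 0.0634]
scene bottle_large_center 0.65 [302.6 169.9] [0.4447 0.0556 0.063 ]
scene bottle_large_center 0.27 [392.9 182.4] [0.6102 0.1851 0.0594]
scene pad_a 0.94 [318.1 256.4] [ 0.6257 -0.055   0.0081]
scene pad_a 0.78 [364.2 208.6] [0.5932 0.1145 0.0085]
scene pad_a 0.57 [341.4 232. ] [0.6098 0.0265 0.0088]
scene brush_pot 0.78 [248.3 285.3] [ 0.6245 -0.2215  0.0662]
scene cotton_jar 0.83 [394.9 183.1] [0.6141 0.1876 0.0585]
0.8
```

View pics/top1.png

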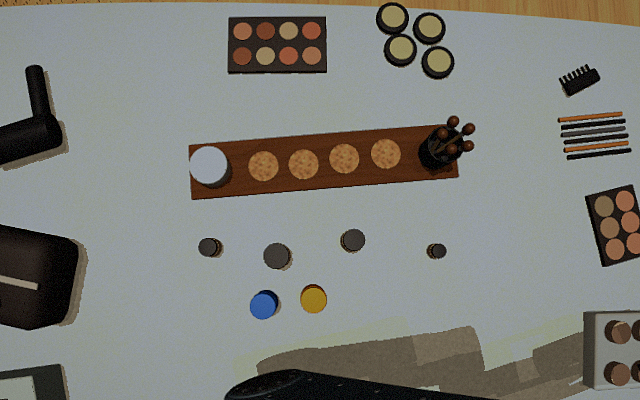

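View pics/scene1.png

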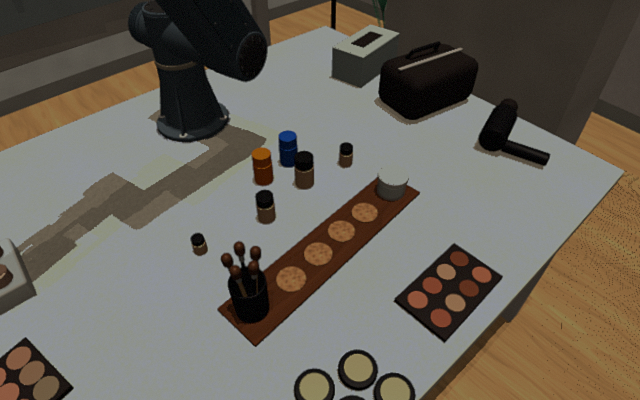

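Top view: jar (210,167), pads a–d (263,165) (303,164) (344,158) (385,153), brush pot (440,148) on the right next to pad_d. So mini→d, small→c, medium→b, large→a.
Candidates for "large": skin-coloured (277,256) top / (304,170) scene; blue (264,305)/(288,148); orange (313,298)/(262,166). The skin/black one is chosen. The others are small (209,247), medium (353,240) and mini (437,251).

```bash
cat > m.py <<'E'
from h import *
np.set_printoptions(precision=4,suppress=True)
def cloud(cam,D):
    c=cams.calibration(cam);K=np.array(c["mtx"]);d=np.array(c["dist_coeffs"])
    g=np.stack(np.meshgrid(np.arange(640.),np.arange(400.)),-1).reshape(-1,1,2)
    u=cv2.undistortPoints(g,K,d).reshape(-1,2);P=np.c_[u,np.ones(len(u))]*D.reshape(-1,1)
    W=(P-np.array(c["t"]))@np.array(c["R"]);W[D.ravel()<=0]=np.nan;return W.reshape(400,640,3)
E
python3 - <<'E'
from m import *
B=dict(mini=(.44,-.218,.044),small=(.439,.199,.058),medium=(.46,-.065,.072),large=(.4285,.073,.086))
P=dict(a=(.596,.107),b=(.604,.036),c=(.622,-.05),d=(.63,-.129))
for cam in("top","scene"):
    D=np.load(cam+"D.npy");im=cv2.imread(f"pics/{cam}1.png");W=cloud(cam,D)
    for n,(x,y,h) in B.items():
        m=(np.hypot(W[...,0]-x,W[...,1]-y)<.04)&(W[...,2]>h-.008)
        p=W[m]
        c,r=cv2.minEnclosingCircle(p[:,:2].astype(np.float32));print(cam,n,len(p),np.median(p[:,2]),np.array(c),p[:,:2].mean(0),r)
    hsv=cv2.cvtColor(im,cv2.COLOR_BGR2HSV)
    for n,(x,y) in P.items():
        m=(np.hypot(W[...,0]-x,W[...,1]-y)<.042)&(im[...,2]>115)&(W[...,2]<.03)
        p=W[m]; ij=np.argwhere(m)[:,::-1]
        e=cv2.fitEllipse(cv2.convexHull(ij.astype(np.float32)))
        c,r=cv2.minEnclosingCircle(p[:,:2].astype(np.float32));print(cam,"pad",n,len(p),np.median(p[:,2]),np.array(c),p[:,:2].mean(0),r,atz(cam,e[0],.011))
    for n,(x,y) in dict(jar=(.585,.2),pot=(.63,-.235)).items():
        p=W[(np.hypot(W[...,0]-x,W[...,1]-y)<.07)&(W[...,2]>.03)];print(cam,n,p.min(0),p.max(0))
s=cv2.imread("pics/scene1.png")[120:270,170:420];cv2.imwrite("pics/crop.png",cv2.resize(s,None,fx=3,fy=3,interpolation=2))
E
```

```text
top mini 186 0.04339748029341997 [ 0.4408 -0.2272] [ 0.4412 -0.2264] 0.014501440338790417
top small 279 0.05751295982452787 [0.438  0.2026] [0.4381 0.2023] 0.017171386629343033
top medium 385 0.07138641264276747 [ 0.4583 -0.0634] [ 0.4581 -0.0633] 0.020002352073788643
top large 533 0.08578207075694386 [0.4261 0.0757] [0.4261 0.0756] 0.022837260738015175
top pad a 689 0.010832766930510733 [0.5996 0.1099] [0.5992 0.1099] 0.02952747792005539 [0.5991 0.1099 0.011 ]
top pad b 685 0.010596274516450033 [0.6051 0.0315] [0.6048 0.0316] 0.029852209612727165 [0.6047 0.0316 0.011 ]
top pad c 679 0.01055258750160671 [ 0.6184 -0.0478] [ 0.6184 -0.0477] 0.02962646447122097 [ 0.6182 -0.0476  0.011 ]
top pad d 669 0.010456893110654664 [ 0.6309 -0.1295] [ 0.6307 -0.1294] 0.029944686219096184 [ 0.6304 -0.1294  0.011 ]
top jar [0.5552 0.1717 0.0308] [0.6253 0.2435 0.0663]
top pot [ 0.5985 -0.2584  0.0301] [ 0.6669 -0.1911  0.1756]
scene mini 128 0.042328966517146176 [ 0.4432 -0.2297] [ 0.445  -0.2308] 0.014271652325987816
scene small 106 0.0553236189683806 [0.4406 0.1984] [0.4424 0.1983] 0.017922375351190567
scene medium 216 0.06986043121337648 [ 0.4598 -0.068 ] [ 0.4616 -0.0684] 0.02132929489016533
scene large 224 0.08370206712525449 [0.4275 0.072 ] [0.4299 0.07  ] 0.02410353161394596
scene pad a 362 0.009022019809307677 [0.6021 0.1076] [0.6008 0.1068] 0.03062594123184681 [0.6021 0.105  0.011 ]
scene pad b 406 0.009164135852576354 [0.6059 0.0288] [0.6061 0.0285] 0.029671523720026016 [0.6074 0.0272 0.011 ]
scene pad c 472 0.008972630963014198 [ 0.6186 -0.0493] [ 0.6196 -0.0507] 0.030697593465447426 [ 0.6208 -0.0518  0.011 ]
scene pad d 540 0.009709249600367006 [ 0.6321 -0.1314] [ 0.6317 -0.1324] 0.03049592860043049 [ 0.6326 -0.1331  0.011 ]
scene jar [0.5563 0.1683 0.0301] [0.6291 0.2415 0.0632]
scene pot [ 0.6027 -0.2614  0.0301] [ 0.6704 -0.1944  0.1749]
```

View pics/crop.png

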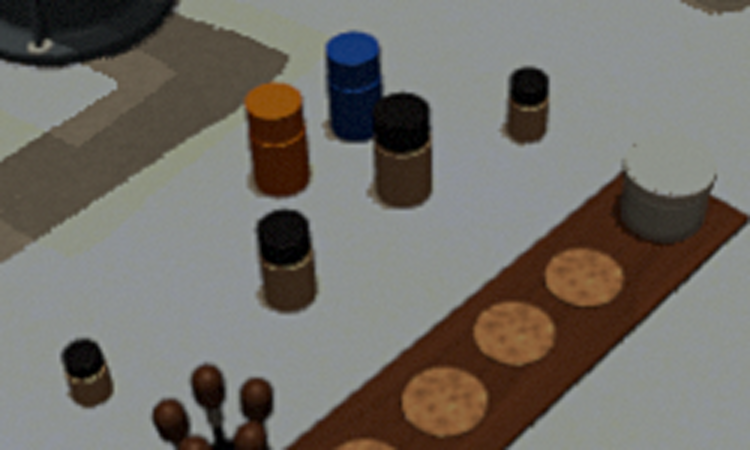

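```bash
python3 -c "
from m import *
s=bot.read_state();print(s['position'],np.array(s['tcp_rot']),s['opening'],s['time_s'])
W=cloud('top',np.load('topD.npy'))
for x,y in ((.345,.085),(.352,.005)):
    p=W[(np.hypot(W[...,0]-x,W[...,1]-y)<.04)&(W[...,2]>.078)];print(p.mean(0))
print(np.array(cams.calibration('wrist')['tool_from_camera']))
"
```

```text
[ 0.2746 -0.5614  0.2476] [[ 0.8984  0.4393  0.    ]
 [ 0.4393 -0.8984 -0.    ]
 [ 0.      0.     -1.    ]] 0.9988775243697714 0.8
[0.3368 0.0961 0.0857]
[0.3498 0.0075 0.0856]
[[-0.0006 -0.9541 -0.2995  0.0828]
 [ 1.     -0.0006 -0.0001  0.0007]
 [-0.0001 -0.2995  0.9541 -0.1362]
 [ 0.      0.      0.      1.    ]]
```

```bash
python3 -m handwheel '[[0.02,0.04,0,0,0,0.06],[0.04,0.08,0,0,0,0.12],[0.06,0.12,0,0,0,0.18],[0.08,0.16,0,0,0,0.24],[0.10,0.20,0,0,0,0.3],[0.12,0.24,0,0,0,0.36],[0.14,0.28,0,0,0,0.42],[0.15,0.29,0,0,0,0.48]]' 0.5
python3 -m handwheel '[[0.01,0.02,-0.01,0,0,0.05],[0.017,0.043,-0.02,0,0,0.1],[0.017,0.043,-0.02,0,0,0.142],[0.017,0.043,-0.02,0,0,0.142],[0.017,0.043,-0.02,0,0,0.142],[0.017,0.043,-0.02,0,0,0.142],[0.017,0.043,-0.02,0,0,0.142],[0.017,0.043,-0.02,0,0,0.142]]'
python3 - <<'E'
from m import *
s=bot.read_state();print(s['position'],np.array(s['tcp_rot']),s['time_s'],s['opening'])
im,D=cams.capture("wrist");cv2.imwrite("pics/w1.png",im);np.save("wD.npy",D)
for q in("bottle_mini_center","pad_a"):
  for r in models.spot_in(q,"wrist"):print(q,round(r["conf"],2),r["position"],dep("wrist",r["position"],D))
E
```

```text
time_s: 1.47
position: [0.4246, -0.2683, 0.2477]
tcp_rot: [[0.149, 0.989, -0.001], [0.989, -0.149, 0.001], [0.001, -0.001, -1.0]]
force: [0.3, 0.2, -0.5]
opening: 0.754
grasp_force: 0.0
time_s: 2.13
position: [0.4416, -0.2293, 0.2278]
tcp_rot: [[-0.126, 0.992, 0.001], [0.992, 0.126, -0.001], [-0.001, 0.001, -1.0]]
force: [-0.4, -0.4, 0.1]
opening: 0.75
grasp_force: 0.0
[ 0.4416 -0.2293  0.2278] [[-0.1255  0.9921  0.0006]
 [ 0.9921  0.1255 -0.0006]
 [-0.0006  0.0005 -1.    ]] 2.1333 0.7502493733750825
bottle_mini_center 0.9 [323.4, 181.6] [ 0.4442 -0.2283  0.0431]
pad_a 0.97 [509.4, 28.2] [ 0.6165 -0.0485  0.0098]
pad_a 0.96 [500.2, 111.0] [ 0.6302 -0.1312  0.01  ]
```

View pics/w1.png

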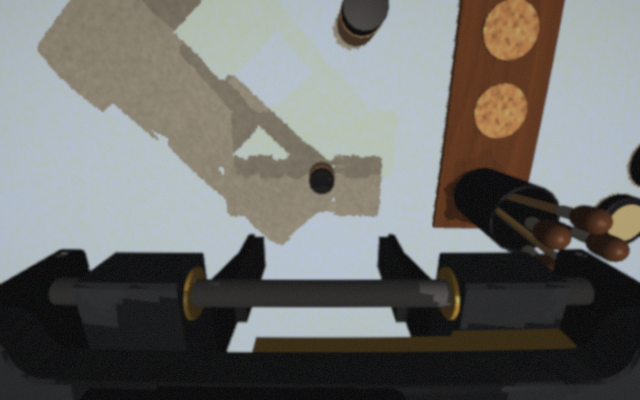

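The wrist view shows mini at (321,178) between the fingers, pad d at (500,111), pad c at (510,28) and the pot at (500,205). The wide body lies across the row, and positions agree with the fixed cameras.

```bash
python3 -m handwheel '[[0,0,-0.03,0,0,0],[0,0.001,-0.06,0,0,0],[0,0.001,-0.09,0,0,0],[0,0.001,-0.12,0,0,0],[0,0.001,-0.15,0,0,0],[0,0.001,-0.175,0,0,0],[0,0.001,-0.19,0,0,0],[0,0.001,-0.199,0,0,0]]'
python3 -m handwheel '[[0,0,0,0,0,0],[0,0,0,0,0,0],[0,0,0,0,0,0],[0,0,0,0,0,0],[0,0,0,0,0,0],[0,0,0,0,0,0],[0,0,0,0,0,0],[0,0,0,0,0,0]]' -1
python3 -m handwheel '[[0,0,0.01,0,0,0],[0,0,0.03,0,0,0],[0,0,0.05,0,0,0],[0,0,0.07,0,0,0],[0,0,0.085,0,0,0],[0,0,0.095,0,0,0],[0,0,0.1,0,0,0],[0,0,0.1,0,0,0]]'
```

```text
time_s: 2.95
position: [0.4408, -0.2272, 0.0265]
tcp_rot: [[-0.127, 0.992, -0.002], [0.992, 0.127, 0.002], [0.002, -0.002, -1.0]]
force: [-0.5, -0.2, -0.2]
opening: 0.75
grasp_force: 0.0
time_s: 3.62
position: [0.4419, -0.2277, 0.0293]
tcp_rot: [[-0.128, 0.992, 0.001], [0.992, 0.128, -0.001], [-0.001, 0.001, -1.0]]
force: [0.0, 0.1, 5.7]
opening: 0.338
grasp_force: 30.0
time_s: 4.28
position: [0.4419, -0.2277, 0.1296]
tcp_rot: [[-0.128, 0.992, 0.002], [0.992, 0.128, -0.001], [-0.002, 0.001, -1.0]]
force: [-0.3, 0.3, -0.5]
opening: 0.34
grasp_force: 30.0
```

```bash
python3 -m handwheel '[[0.005,0.025,0,0,0,0],[0.02,0.055,0,0,0,0],[0.045,0.08,0,0,0,0],[0.08,0.0972,0,0,0,0],[0.12,0.0972,0,0,0,0],[0.155,0.0972,0,0,0,0],[0.18,0.0972,0,0,0,0],[0.1893,0.0972,0,0,0,0]]'
python3 -m handwheel '[[0,0,-0.01,0,0,0],[0,0,-0.03,0,0,0],[0,0,-0.05,0,0,0],[0,0,-0.065,0,0,0],[0,0,-0.076,0,0,0],[0,0,-0.083,0,0,0],[0,0,-0.0883,0,0,0],[0,0,-0.0883,0,0,0]]'
```

```text
time_s: 4.95
position: [0.6346, -0.1301, 0.1274]
tcp_rot: [[-0.129, 0.992, 0.003], [0.992, 0.129, -0.001], [-0.001, 0.003, -1.0]]
force: [-0.6, 0.3, -0.2]
opening: 0.335
grasp_force: 30.0
time_s: 5.62
position: [0.6297, -0.1303, 0.0405]
tcp_rot: [[-0.127, 0.992, -0.002], [0.992, 0.127, 0.0], [0.001, -0.002, -1.0]]
force: [-0.4, 0.5, -0.4]
opening: 0.336
grasp_force: 30.0
```

```bash
python3 -m handwheel '[[0,0,0,0,0,0],[0,0,0,0,0,0],[0,0,0,0,0,0],[0,0,0,0,0,0],[0,0,0,0,0,0],[0,0,0,0,0,0],[0,0,0,0,0,0],[0,0,0,0,0,0]]' 0.5
python3 -m handwheel '[[0,0,0.01,0,0,0],[0,0,0.03,0,0,0],[0,0,0.06,0,0,0],[0,0,0.09,0,0,0],[0,0,0.12,0,0,0],[0,0,0.14,0,0,0],[0,0,0.155,0,0,0],[0,0,0.16,0,0,0]]'
python3 -m handwheel '[[-0.015,0.03,0,0,0,0],[-0.035,0.065,0,0,0,0],[-0.055,0.1,0,0,0,0],[-0.075,0.135,0,0,0,0],[-0.09,0.165,0,0,0,0],[-0.1,0.19,0,0,0,0],[-0.11,0.2,0,0,0,0],[-0.11,0.2,0,0,0,0]]'
python3 - <<'E'
from m import *
s=bot.read_state();print(s['position'],s['time_s'],s['opening'])
im,D=cams.capture("wrist");cv2.imwrite("pics/w2.png",im)
for q in("bottle_small_center","bottle_large_center","pad_a"):
  for r in models.spot_in(q,"wrist"):print(q,round(r["conf"],2),r["position"],dep("wrist",r["position"],D))
im,D=cams.capture("top")
W=cloud("top",D);p=W[(np.hypot(W[...,0]-.631,W[...,1]+.13)<.04)&(W[...,2]>.047)];print(len(p),p.mean(0),p.max(0))
E
```

```text
time_s: 6.28
position: [0.6309, -0.1302, 0.0402]
tcp_rot: [[-0.128, 0.992, -0.0], [0.992, 0.128, -0.0], [-0.0, -0.0, -1.0]]
force: [0.9, 0.9, -0.1]
opening: 0.743
grasp_force: 0.0
time_s: 6.95
position: [0.6324, -0.1307, 0.2044]
tcp_rot: [[-0.128, 0.992, 0.006], [0.992, 0.128, -0.002], [-0.003, 0.006, -1.0]]
force: [0.1, -0.3, 0.2]
opening: 0.75
grasp_force: 0.0
time_s: 7.62
position: [0.5178, 0.0719, 0.1998]
tcp_rot: [[-0.131, 0.991, -0.004], [0.991, 0.131, 0.0], [0.001, -0.004, -1.0]]
force: [-1.3, 0.4, -0.4]
opening: 0.746
grasp_force: 0.0
[0.5178 0.0719 0.1998] 7.6167 0.7459736544946632
bottle_small_center 0.88 [251.9, 32.1] [0.4482 0.1978 0.0572]
bottle_large_center 0.72 [228.6, 175.2] [0.443  0.0825 0.0849]
bottle_large_center 0.69 [151.6, 229.9] [0.3707 0.0186 0.074 ]
pad_a 0.82 [390.0, 332.0] [ 0.6354 -0.118   0.0113]
pad_a 0.73 [400.5, 157.9] [0.6029 0.104  0.0112]
pad_a 0.62 [375.8, 276.6] [ 0.6024 -0.04    0.0115]
pad_a 0.56 [395.3, 219.8] [0.6112 0.0343 0.011 ]
180 [ 0.6299 -0.1293  0.0543] [ 0.6434 -0.116   0.0588]
```

View pics/w2.png

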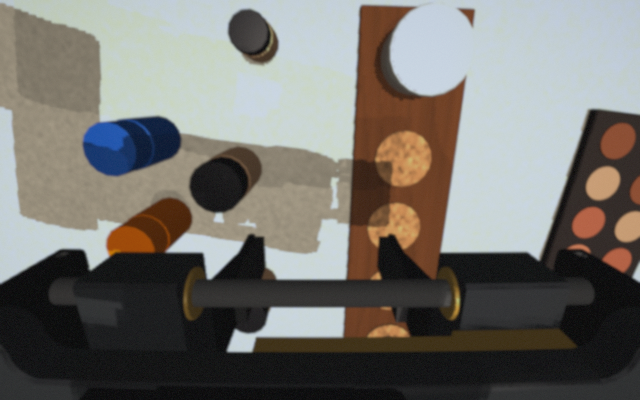

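Wrist view: small at (252,35), large at (220,183), and blue (130,145) and orange (150,225) off to the left. Mini stands at (0.630,-0.129), dead on pad d. Small is next.

```bash
python3 -m handwheel '[[-0.02,0.03,0,0,0,0],[-0.04,0.06,0,0,0,0],[-0.06,0.09,0,0,0,0],[-0.075,0.115,-0.01,0,0,0],[-0.082,0.128,-0.02,0,0,0],[-0.082,0.1315,-0.03,0,0,0],[-0.082,0.1315,-0.04,0,0,0],[-0.082,0.1315,-0.05,0,0,0]]'
python3 -m handwheel '[[0,0,-0.02,0,0,0],[0,0,-0.045,0,0,0],[0,0,-0.07,0,0,0],[0,0,-0.09,0,0,0],[0,0,-0.105,0,0,0],[0,0,-0.114,0,0,0],[0,0,-0.118,0,0,0],[0,0,-0.118,0,0,0]]'
python3 -m handwheel '[[0,0,0,0,0,0],[0,0,0,0,0,0],[0,0,0,0,0,0],[0,0,0,0,0,0],[0,0,0,0,0,0],[0,0,0,0,0,0],[0,0,0,0,0,0],[0,0,0,0,0,0]]' -1
python3 -m handwheel '[[0,0,0.01,0,0,0],[0,0,0.03,0,0,0],[0,0,0.06,0,0,0],[0,0,0.09,0,0,0],[0,0,0.115,0,0,0],[0,0,0.13,0,0,0],[0,0,0.14,0,0,0],[0,0,0.14,0,0,0]]'
```

```text
time_s: 8.53
position: [0.4406, 0.2006, 0.1496]
tcp_rot: [[-0.127, 0.992, 0.002], [0.992, 0.127, -0.0], [-0.0, 0.002, -1.0]]
force: [-0.2, 0.3, -0.4]
opening: 0.748
grasp_force: 0.0
time_s: 9.2
position: [0.4396, 0.2005, 0.0314]
tcp_rot: [[-0.126, 0.992, -0.001], [0.992, 0.126, -0.0], [-0.0, -0.001, -1.0]]
force: [-0.2, -0.7, -0.7]
opening: 0.751
grasp_force: 0.0
time_s: 9.87
position: [0.4391, 0.2014, 0.0327]
tcp_rot: [[-0.128, 0.992, 0.001], [0.992, 0.128, 0.0], [0.0, 0.001, -1.0]]
force: [0.4, -0.3, 6.0]
opening: 0.409
grasp_force: 30.0
time_s: 10.53
position: [0.4399, 0.2016, 0.1748]
tcp_rot: [[-0.128, 0.992, 0.005], [0.992, 0.128, 0.001], [0.0, 0.005, -1.0]]
force: [1.4, 0.7, -0.5]
opening: 0.408
grasp_force: 30.0
```

```bash
python3 -m handwheel '[[0.014,-0.02,0,0,0,0],[0.036,-0.05,0,0,0,0],[0.06,-0.084,0,0,0,0],[0.084,-0.118,0,0,0,0],[0.108,-0.152,0,0,0,0],[0.132,-0.185,0,0,0,0],[0.153,-0.214,0,0,0,0],[0.168,-0.235,0,0,0,0]]'
python3 -m handwheel '[[0.008,-0.01,0,0,0,0],[0.011,-0.015,-0.01,0,0,0],[0.011,-0.015,-0.035,0,0,0],[0.011,-0.015,-0.065,0,0,0],[0.011,-0.015,-0.09,0,0,0],[0.011,-0.015,-0.11,0,0,0],[0.011,-0.015,-0.12,0,0,0],[0.011,-0.015,-0.125,0,0,0]]'
python3 -m handwheel '[[0,0,-0.002,0,0,0],[0,0,-0.004,0,0,0],[0,0,-0.004,0,0,0],[0,0,-0.004,0,0,0],[0,0,-0.004,0,0,0],[0,0,-0.004,0,0,0],[0,0,-0.004,0,0,0],[0,0,-0.004,0,0,0]]'
python3 -m handwheel '[[0,0,0,0,0,0],[0,0,0,0,0,0],[0,0,0,0,0,0],[0,0,0,0,0,0],[0,0,0,0,0,0],[0,0,0,0,0,0],[0,0,0,0,0,0],[0,0,0,0,0,0]]' 0.5
python3 -m handwheel '[[0,0,0.01,0,0,0],[0,0,0.03,0,0,0],[0,0,0.06,0,0,0],[0,0,0.09,0,0,0],[0,0,0.12,0,0,0],[0,0,0.14,0,0,0],[0,0,0.155,0,0,0],[0,0,0.156,0,0,0]]'
```

```text
time_s: 11.2
position: [0.6083, -0.0369, 0.1713]
tcp_rot: [[-0.126, 0.992, 0.0], [0.992, 0.126, -0.001], [-0.001, -0.0, -1.0]]
force: [0.3, 1.4, -0.7]
opening: 0.405
grasp_force: 30.0
time_s: 11.87
position: [0.6152, -0.0468, 0.0446]
tcp_rot: [[-0.129, 0.992, -0.006], [0.992, 0.129, 0.002], [0.003, -0.006, -1.0]]
force: [0.3, -0.1, -0.2]
opening: 0.407
grasp_force: 30.0
time_s: 12.53
position: [0.6182, -0.0489, 0.0438]
tcp_rot: [[-0.128, 0.992, 0.001], [0.992, 0.128, -0.0], [-0.0, 0.001, -1.0]]
force: [-0.2, 0.5, 2.1]
opening: 0.407
grasp_force: 30.0
time_s: 13.2
position: [0.6179, -0.0487, 0.0432]
tcp_rot: [[-0.128, 0.992, -0.0], [0.992, 0.128, 0.0], [0.0, -0.0, -1.0]]
force: [0.5, -0.6, -0.7]
opening: 0.744
grasp_force: 0.0
time_s: 13.87
position: [0.62, -0.0491, 0.2039]
tcp_rot: [[-0.128, 0.992, 0.008], [0.992, 0.128, -0.002], [-0.003, 0.008, -1.0]]
force: [1.0, -0.5, 0.5]
opening: 0.745
grasp_force: 0.0
```

```bash
python3 -m handwheel '[[-0.015,0,0,0,0,0],[-0.045,-0.005,0,0,0,0],[-0.08,-0.008,0,0,0,0],[-0.115,-0.012,0,0,0,0],[-0.14,-0.014,0,0,0,0],[-0.155,-0.016,0,0,0,0],[-0.159,-0.016,-0.02,0,0,0],[-0.159,-0.016,-0.04,0,0,0]]'
python3 -m handwheel '[[0,0,-0.02,0,0,0],[0,0,-0.045,0,0,0],[0,0,-0.07,0,0,0],[0,0,-0.09,0,0,0],[0,0,-0.105,0,0,0],[0,0,-0.115,0,0,0],[0,0,-0.12,0,0,0],[0,0,-0.12,0,0,0]]'
python3 -m handwheel '[[0,0,0,0,0,0],[0,0,0,0,0,0],[0,0,0,0,0,0],[0,0,0,0,0,0],[0,0,0,0,0,0],[0,0,0,0,0,0],[0,0,0,0,0,0],[0,0,0,0,0,0]]' -1
python3 -m handwheel '[[0,0,0.01,0,0,0],[0,0,0.03,0,0,0],[0,0,0.06,0,0,0],[0,0,0.09,0,0,0],[0,0,0.115,0,0,0],[0,0,0.13,0,0,0],[0,0,0.14,0,0,0],[0,0,0.14,0,0,0]]'
python3 - <<'E'
from m import *
im,D=cams.capture("top");cv2.imwrite("pics/t2.png",im)
W=cloud("top",D)
for x,y,h in((.631,-.13,.05),(.618,-.049,.062),(.427,.074,.078)):
  p=W[(np.hypot(W[...,0]-x,W[...,1]-y)<.04)&(W[...,2]>h)&(W[...,2]<h+.012)];print(len(p),p.mean(0))
E
```

```text
time_s: 14.53
position: [0.4574, -0.0647, 0.1595]
tcp_rot: [[-0.127, 0.992, 0.001], [0.992, 0.127, -0.0], [-0.001, 0.001, -1.0]]
force: [0.6, -0.0, -0.3]
opening: 0.751
grasp_force: 0.0
time_s: 15.2
position: [0.4583, -0.0646, 0.0383]
tcp_rot: [[-0.128, 0.992, -0.002], [0.992, 0.128, 0.001], [0.001, -0.002, -1.0]]
force: [-0.5, -0.3, -0.0]
opening: 0.747
grasp_force: 0.0
time_s: 15.87
position: [0.4591, -0.0648, 0.0399]
tcp_rot: [[-0.128, 0.992, 0.001], [0.992, 0.128, -0.0], [-0.001, 0.001, -1.0]]
force: [-0.2, 0.5, 6.3]
opening: 0.474
grasp_force: 30.0
time_s: 16.53
position: [0.4599, -0.0651, 0.1818]
tcp_rot: [[-0.128, 0.992, 0.005], [0.992, 0.128, -0.002], [-0.003, 0.005, -1.0]]
force: [-0.1, -0.1, -1.2]
opening: 0.474
grasp_force: 30.0
171 [ 0.6303 -0.1297  0.0548]
260 [ 0.6175 -0.0462  0.0685]
530 [0.4261 0.0756 0.0856]
```

View pics/t2.png

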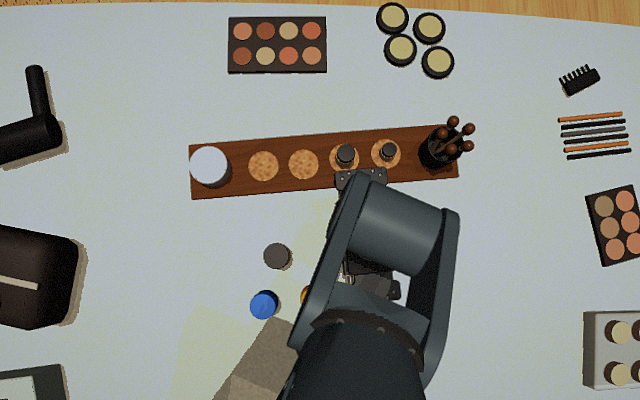

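The top view shows small (346,155) and mini (388,151) standing centred on pads c and d, with large untouched at (277,256). The gripper holds medium, which goes to pad b.

```bash
python3 -m handwheel '[[0.01,0.006,0,0,0,0],[0.03,0.02,0,0,0,0],[0.055,0.036,0,0,0,0],[0.085,0.055,0,0,0,0],[0.11,0.071,0,0,0,0],[0.13,0.084,0,0,0,0],[0.142,0.092,0,0,0,0],[0.1465,0.095,0,0,0,0]]'
python3 -m handwheel '[[0,0,-0.01,0,0,0],[0,0,-0.03,0,0,0],[0,0,-0.055,0,0,0],[0,0,-0.08,0,0,0],[0,0,-0.1,0,0,0],[0,0,-0.115,0,0,0],[0,0,-0.122,0,0,0],[0,0,-0.125,0,0,0]]'
python3 -m handwheel '[[0,0,-0.002,0,0,0],[0,0,-0.004,0,0,0],[0,0,-0.004,0,0,0],[0,0,-0.004,0,0,0],[0,0,-0.004,0,0,0],[0,0,-0.004,0,0,0],[0,0,-0.004,0,0,0],[0,0,-0.004,0,0,0]]'
python3 -m handwheel '[[0,0,0,0,0,0],[0,0,0,0,0,0],[0,0,0,0,0,0],[0,0,0,0,0,0],[0,0,0,0,0,0],[0,0,0,0,0,0],[0,0,0,0,0,0],[0,0,0,0,0,0]]' 0.5
python3 -m handwheel '[[0,0,0.01,0,0,0],[0,0,0.03,0,0,0],[0,0,0.06,0,0,0],[0,0,0.09,0,0,0],[0,0,0.12,0,0,0],[0,0,0.14,0,0,0],[0,0,0.149,0,0,0],[0,0,0.149,0,0,0]]'
```

```text
time_s: 17.25
position: [0.6073, 0.0323, 0.1775]
tcp_rot: [[-0.129, 0.992, -0.0], [0.992, 0.129, 0.001], [0.001, -0.0, -1.0]]
force: [-0.8, 0.1, -1.2]
opening: 0.476
grasp_force: 30.0
time_s: 17.92
position: [0.603, 0.03, 0.0519]
tcp_rot: [[-0.127, 0.992, -0.005], [0.992, 0.127, 0.001], [0.001, -0.005, -1.0]]
force: [-0.5, 0.1, -1.2]
opening: 0.476
grasp_force: 30.0
time_s: 18.58
position: [0.6059, 0.0302, 0.051]
tcp_rot: [[-0.128, 0.992, 0.001], [0.992, 0.128, -0.0], [-0.0, 0.001, -1.0]]
force: [-0.6, -0.6, 3.6]
opening: 0.476
grasp_force: 30.0
time_s: 19.25
position: [0.6053, 0.0303, 0.0502]
tcp_rot: [[-0.128, 0.992, -0.0], [0.992, 0.128, 0.0], [0.0, -0.0, -1.0]]
force: [0.4, 0.7, 0.1]
opening: 0.75
grasp_force: 0.0
time_s: 19.92
position: [0.6068, 0.0301, 0.2023]
tcp_rot: [[-0.128, 0.992, 0.006], [0.992, 0.128, -0.001], [-0.002, 0.006, -1.0]]
force: [0.5, -0.7, -0.9]
opening: 0.75
grasp_force: 0.0
```

```bash
python3 -m handwheel '[[-0.015,0.004,0,0,0,0],[-0.045,0.011,0,0,0,0],[-0.08,0.02,0,0,0,0],[-0.115,0.028,0,0,0,0],[-0.145,0.036,0,0,0,0],[-0.168,0.041,0,0,0,0],[-0.1787,0.044,0,0,0,0],[-0.1787,0.044,-0.01,0,0,0]]'
python3 -m handwheel '[[0,0,-0.01,0,0,0],[0,0,-0.03,0,0,0],[0,0,-0.055,0,0,0],[0,0,-0.08,0,0,0],[0,0,-0.105,0,0,0],[0,0,-0.125,0,0,0],[0,0,-0.135,0,0,0],[0,0,-0.138,0,0,0]]'
python3 -m handwheel '[[0,0,0,0,0,0],[0,0,0,0,0,0],[0,0,0,0,0,0],[0,0,0,0,0,0],[0,0,0,0,0,0],[0,0,0,0,0,0],[0,0,0,0,0,0],[0,0,0,0,0,0]]' -1
python3 -m handwheel '[[0,0,0.01,0,0,0],[0,0,0.03,0,0,0],[0,0,0.06,0,0,0],[0,0,0.09,0,0,0],[0,0,0.115,0,0,0],[0,0,0.13,0,0,0],[0,0,0.14,0,0,0],[0,0,0.14,0,0,0]]'
```

```text
time_s: 20.58
position: [0.4237, 0.075, 0.1892]
tcp_rot: [[-0.129, 0.992, -0.002], [0.992, 0.129, 0.0], [0.001, -0.002, -1.0]]
force: [0.7, 0.5, 1.0]
opening: 0.749
grasp_force: 0.0
time_s: 21.25
position: [0.4262, 0.0741, 0.0487]
tcp_rot: [[-0.127, 0.992, -0.004], [0.992, 0.127, 0.0], [0.001, -0.004, -1.0]]
force: [0.5, -0.5, -0.4]
opening: 0.749
grasp_force: 0.0
time_s: 21.92
position: [0.427, 0.0742, 0.0518]
tcp_rot: [[-0.128, 0.992, 0.001], [0.992, 0.128, -0.0], [-0.0, 0.001, -1.0]]
force: [-1.1, -0.5, 6.3]
opening: 0.548
grasp_force: 30.0
time_s: 22.58
position: [0.4277, 0.0743, 0.1932]
tcp_rot: [[-0.128, 0.992, 0.005], [0.992, 0.128, -0.0], [-0.001, 0.005, -1.0]]
force: [0.1, -0.4, -1.3]
opening: 0.542
grasp_force: 30.0
```

```bash
python3 -m handwheel '[[0.01,0.002,0,0,0,0],[0.035,0.007,0,0,0,0],[0.065,0.013,0,0,0,0],[0.1,0.02,0,0,0,0],[0.13,0.026,0,0,0,0],[0.153,0.03,0,0,0,0],[0.168,0.033,0,0,0,0],[0.173,0.034,0,0,0,0]]'
python3 -m handwheel '[[0,0,-0.01,0,0,0],[0,0,-0.03,0,0,0],[0,0,-0.055,0,0,0],[0,0,-0.08,0,0,0],[0,0,-0.1,0,0,0],[0,0,-0.115,0,0,0],[0,0,-0.122,0,0,0],[0,0,-0.125,0,0,0]]'
python3 -m handwheel '[[0,0,-0.002,0,0,0],[0,0,-0.004,0,0,0],[0,0,-0.004,0,0,0],[0,0,-0.004,0,0,0],[0,0,-0.004,0,0,0],[0,0,-0.004,0,0,0],[0,0,-0.004,0,0,0],[0,0,-0.004,0,0,0]]'
python3 -m handwheel '[[0,0,0,0,0,0],[0,0,0,0,0,0],[0,0,0,0,0,0],[0,0,0,0,0,0],[0,0,0,0,0,0],[0,0,0,0,0,0],[0,0,0,0,0,0],[0,0,0,0,0,0]]' 0.5
python3 -m handwheel '[[0,0,0.01,0,0,0],[0,0,0.03,0,0,0],[0,0,0.06,0,0,0],[0,0,0.09,0,0,0],[0,0,0.12,0,0,0],[0,0,0.14,0,0,0],[0,0,0.15,0,0,0],[0,0,0.15,0,0,0]]'
python3 -m handwheel '[[-0.02,0,0,0,0,0],[-0.05,0,0,0,0,0],[-0.08,0,0,0,0,0],[-0.11,0,0,0,0,0],[-0.14,0,0,0,0,0],[-0.16,0,0,0,0,0],[-0.17,0,0,0,0,0],[-0.17,0,0,0,0,0]]'
python3 - <<'E'
from m import *
S=[]
for cam in("top","scene"):
  im,D=cams.capture(cam);S.append(im);W=cloud(cam,D)
  for n,x,y,h in(("d",.631,-.13,.047),("c",.618,-.049,.061),("b",.606,.03,.075),("a",.6,.108,.089)):
    p=W[(np.hypot(W[...,0]-x,W[...,1]-y)<.038)&(W[...,2]>h)&(W[...,2]<h+.015)];c,r=cv2.minEnclosingCircle(p[:,:2].astype(np.float32));print(cam,n,len(p),p.mean(0),np.array(c),r)
  for n,(x,y) in dict(jar=(.585,.2),pot=(.63,-.235)).items():
    p=W[(np.hypot(W[...,0]-x,W[...,1]-y)<.07)&(W[...,2]>.03)];print(cam,n,p.min(0),p.max(0))
cv2.imwrite("pics/end.png",np.vstack([S[0][60:260,140:540],S[1][100:350,150:550]]))
E
```

```text
time_s: 23.25
position: [0.6025, 0.1087, 0.1891]
tcp_rot: [[-0.128, 0.992, 0.0], [0.992, 0.128, 0.0], [0.0, 0.0, -1.0]]
force: [0.7, 0.4, -0.6]
opening: 0.542
grasp_force: 30.0
time_s: 23.92
position: [0.597, 0.1081, 0.0638]
tcp_rot: [[-0.128, 0.992, -0.006], [0.992, 0.128, -0.0], [0.001, -0.006, -1.0]]
force: [0.2, -0.1, -1.5]
opening: 0.547
grasp_force: 30.0
time_s: 24.58
position: [0.6002, 0.1083, 0.0629]
tcp_rot: [[-0.128, 0.992, 0.001], [0.992, 0.128, 0.0], [-0.0, 0.001, -1.0]]
force: [0.0, 0.2, 3.3]
opening: 0.539
grasp_force: 30.0
time_s: 25.25
position: [0.5997, 0.1083, 0.0622]
tcp_rot: [[-0.128, 0.992, -0.0], [0.992, 0.128, 0.0], [0.0, -0.0, -1.0]]
force: [0.2, 0.4, 0.3]
opening: 0.749
grasp_force: 0.0
time_s: 25.92
position: [0.6012, 0.1084, 0.2156]
tcp_rot: [[-0.128, 0.992, 0.006], [0.992, 0.128, 0.0], [-0.001, 0.006, -1.0]]
force: [0.6, -0.2, 0.7]
opening: 0.749
grasp_force: 0.0
time_s: 26.58
position: [0.4264, 0.1084, 0.2112]
tcp_rot: [[-0.128, 0.992, -0.005], [0.992, 0.128, 0.0], [0.001, -0.005, -1.0]]
force: [-0.2, -0.0, -0.3]
opening: 0.751
grasp_force: 0.0
top d 176 [ 0.6302 -0.1294  0.0541] [ 0.6307 -0.1294] 0.01401858776807785
top c 262 [ 0.6174 -0.0463  0.0684] [ 0.6175 -0.0467] 0.01692589931190014
top b 382 [0.6052 0.0317 0.0825] [0.6057 0.0317] 0.02003404311835766
top a 521 [0.5992 0.1097 0.0966] [0.6  0.11] 0.02330739237368107
top jar [0.5553 0.1302 0.0305] [0.6256 0.2438 0.0967]
top pot [ 0.5987 -0.2581  0.0304] [ 0.667  -0.1906  0.1761]
scene d 154 [ 0.6331 -0.1346  0.0527] [ 0.6321 -0.1335] 0.014344940893352032
scene c 194 [ 0.6204 -0.0518  0.0668] [ 0.6187 -0.0516] 0.019087310880422592
scene b 241 [0.6086 0.0261 0.0807] [0.6078 0.0283] 0.021020585671067238
scene a 280 [0.6031 0.1041 0.0945] [0.6026 0.1072] 0.02463935688138008
scene jar [0.557  0.1683 0.03  ] [0.6288 0.2398 0.0628]
scene pot [ 0.6035 -0.2614  0.03  ] [ 0.6698 -0.1942  0.1745]
```

View pics/end.png

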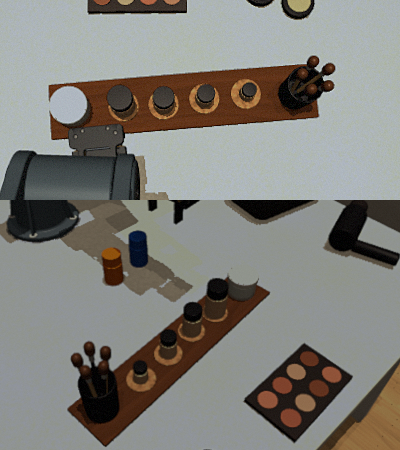

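Both views show all four bottles upright and centred within 2 mm, ascending from the pot to the jar. Pot and jar are unmoved and the gripper is clear.

```bash
python3 -c "
from rig import bot
print(bot.hand_in())"
```

```text
the job is handed in; nothing more can be done
None
```

The job is handed in: the four bottles stand upright in the middle of their pads, shortest by the brush pot and tallest by the cotton jar, with pot and jar unmoved; hand-in gave no verdict back.

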